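Pop the battery hatch of the walking robot

TASK

Shut the walking robot down by pressing and holding the large square power key on its control pod for a second (firmly but gently, it hardly moves), then take the wooden dowel from its stand and push it straight into the hole in the robot's sloping tail plate until the latch behind it lets go and the battery hatch springs open. Then put the dowel back in its stand, fully home, and leave the loose spare leg, the screwdriver and the small carton where they lie.

Things in the scene. Friction and masses are not known exactly. Their poses are not given: they have to be found in the camera images.
- walker: Black four-legged walking robot, 350 long x 160 wide, top 165 high, with folded orange legs, fixed on a low stand. Origin on the table under the body, x from tail (towards the arm) to head, z up. Its tail end slopes down towards the arm; the battery hatch is the grey ribbed panel on its back. Legs reach 138 to either side, below 145 high, from 100 behind the origin (tail side) to 210 ahead.
- tail_plate: Aluminium plate (106 along the slope x 150 wide x 5 thick) on the walker's tail, 32 degrees from level, with one round hole of 20 mm diameter. Origin at the centre of the hole's mouth on the outer face (117 above the table, 86 behind the walker's origin); z points outward along the hole's axis (up and back towards the arm, 32 degrees from vertical), x up the slope, y sideways.
- latch: Steel rocker latch: a pad (30 mm disc) square behind the hole, 22 below the plate's outer face, and a hook over the hatch's near edge. Origin on its pivot. Work it only through the hole, pushing along the plate's -z: 4 N starts it; at about 8 mm of travel (tip 30 below the outer face) and 6 N it lets the hatch go; it stops at 15 mm (9 N) and springs back when left.
- hatch_edge (a point): Middle of the free edge (nearest the tail plate) of the sprung battery hatch, on top of it: 165 to 167 above the table when shut and latched, 303 when fully open. The hatch is 155 long from there to its hinge, which is farthest from the arm, and 140 wide. When let go it swings up by itself within about a second and stays open.
- pod: Grey control pod lying on the table, fixed, 100 (x) x 140 (y) x 50 high, with a small screen, three little round keys (14 mm) and one large square key on top. Origin at the centre of its underside.
- power_key: Large square membrane key on the pod, 34 x 34, with a light square outline. Origin at the centre of its top face, 55 above the table, 5 above the pod's top; z up. Very stiff: about 4 N per mm, at most 3 mm of travel. It counts as pressed above 4 N, held for 0.4 s; more than 40 N crushes it. Fingers or dowel may press it.
- stand: Square grey plastic block 70 x 70 x 110 high, fixed on the table, with a square upright bore 17 x 17, 96 deep, in the middle of its top. Origin at the centre of its underside.
- dowel: Round wooden rod, 12 mm diameter, 90 free length, with a square wooden handle 26 x 26 x 70 on its upper end, 160 over all, 40 to 85 g. It starts upright in the stand, the handle's shoulder resting on the stand's top. Origin at the centre of the rod's free end (its tip, 20 above the table when home); z towards the handle, which spans z = 90 to 160; x, y square to the handle's faces.
- spare_leg: Orange spare leg link, 155 long, 14 thick, lying loose on the table; bystander. Origin at the centre of its underside.
- screwdriver: Black-handled screwdriver 190 long lying on the table; bystander. Origin at the centre of its underside.
- carton: Small carton 80 x 80 x 70; bystander. Origin at the centre of its underside.
Mind the look-alikes: they are no part of the job. Leave any turquoise or yellow look-alike of the dowel alone. Leave any red look-alike of the pod alone.

How it is judged:
By the outcome, as a careful person would: the job done as asked, in the order asked, and still so for the second after the job is handed in, with the robot touching nothing.
It also fails if it takes over 70 s, if anything falls off the work surface, if the arm or the gripper's body presses on something with over 40 N, if the wrist force passes 120 N, or if a joint passes its speed limit or range.

ROBOT

A 6-joint arm with a two-finger parallel gripper is mounted at the origin on the work surface. World frame = base frame: x ahead of the robot, y to its left, z up, the work surface at z = 0. Lengths are in m, angles in rad, forces in N, time in s.
With the tool pointing down it reaches from about 0.35 to 0.975 m from the base axis. Payload 17.4 kg.
Tool frame: the origin (TCP) lies midway between the tips of the shut fingers; the grasp point (between the pads) lies r.tcp_to_grasp behind it (r.tcp_to_grasp is the distance from the TCP to the grasp point, in m); z points along the fingers, x is the direction in which the jaws open and shut, and the axes are right-handed (so a half turn about z gives the same grasp; the last joint's range is limited). The gripper opens to 85 mm and grips with 20 to 120 N. Pads are 22 mm wide; open, the fingers measure 114 mm over their backs; the gripper's body (76 mm by 85 mm) begins 54 mm behind the grasp point. The pads swing forward as they close: fully open they stand 13 mm farther back than shut.
Start: joints at [1.085, 0.116, 1.442, -0, 1.584, -0.038], TCP at [0.292, 0.608, 0.231] pointing down, gripper open.
Joint ranges: [-2.83, 2.83], [-0.83, 2.19], [0.07, 2.5], [-1.14, 4.28], [0.01, 3], [-2.97, 2.97]. Speed limits (rad/s): [1.89, 1.89, 2.22, 3.14, 3.14, 3.14].

INTERFACE

Orientations are given as a unit quaternion [x, y, z, w].
In Python, from rig import status, grab_frame, camera_info, ticket, r gives the robot as it stands.
- The arm moves only by the tool servo_tool, never from a script. Its argument "rows" is a list of rows, each a list of 6 numbers: the shift along the tool's x, y, z in m, then the turn, a rotation vector about the tool's x, y, z in degrees. In form: [[x, y, z, rx, ry, rz], ...]. A call has 1 to 8 rows; each row is the pose to reach, as a shift and turn from the pose commanded when the call began, along the tool's axes at that moment; what a row does not reach only later rows make up. A row lasts 1/8 s, in which the tool goes at most 62.5 mm and 10.7 degrees, less where a joint would pass 70% of its speed; a pose out of reach is approached as far as the arm can. A call with a gripper value outside its range is refused whole. "gripper" is the opening, from 0 (shut) to 1 (fully open), set as the call begins (left out, the last holds). The fingers move at their own pace and stop on an object; "newtons" is the grip in N (left out, the last holds). Time passes only in rows, so rows that repeat a pose let the fingers close. It gives the time, the measured TCP pose, the force and the opening at its end, in the units of the state.
- status.get_obs(): the state, without advancing time (a new reading comes with each control period).
- grab_frame(name): name is "scene" or "top"; returns the picture (480x640x3 uint8, red, green, blue); there is no depth.
- camera_info(name): a dict with "camera_matrix" (3x3 intrinsics, pixels), "D" ([k1, k2, p1, p2, k3] as OpenCV has them; the pictures are not rectified), "R" (3x3) and "t" (3): a world point X has camera coordinates R X + t. Camera axes: x right, y down, z forward; pixel columns grow to the right and rows downward; lengths in m; the calibration is good to about 2 mm. A picture is of the moment at which its call begins. camera_info takes no time and is no camera call.
- ticket.finish_job(): hands the job in, once; it reports no verdict.
The state is a dict: "time_s": time; "joint_pos": joint angles; "qd": joint speeds; "joint_torque": joint torques, N m; "tcp_pos": TCP position; "ee_rot": TCP orientation; "force": force on the tool from outside, world axes, zero at the start; "ft_torque": the same for the moment, N m; "opening": finger opening in m.
Only numpy, scipy, OpenCV 4.12 (cv2) and the standard library are available. Lean on these libraries where they do the work, as an engineer would, in place of code of your own. Each camera call takes 0.05 s, during which the arm holds its last target.

## Working session

There is one attempt and no reset: what is moved stays moved. The work goes in short steps, Python scripts to look and compute and a tool call to move; the robot and the scene stay as the last step left them, time stands still between calls to the robot, and variables do not carry over. Pictures are saved under pics/ and viewed, and the job is handed in when it is done.

Besides the shell and the picture viewer there is one more tool, called after "Emit:" by a JSON object that holds its "method" and its "body". servo_tool: Moves the arm, as the interface text tells. Its arguments: {"type":"object","properties":{"rows":{"type":"array","items":{"type":"array","items":{"type":"number"}}},"gripper":{"type":"number"},"newtons":{"type":"number"}},"required":["rows"]}

```bash
ls; mkdir -p pics
cat > h.py <<'E'
import numpy as np, cv2
from rig import status, grab_frame, camera_info, ticket, r
E
python3 - <<'E'
from h import *
for n in ("scene","top"):
    im=grab_frame(n); cv2.imwrite(f"pics/{n}0.png",im[:,:,::-1])
    c=camera_info(n); print(n,np.round(c["camera_matrix"],1).tolist(),c["D"],np.round(c["R"],4).tolist(),c["t"])
print(status.get_obs(), r.tcp_to_grasp)
E
```

```text
pics
scene [[438.7, 0.0, 314.1], [0.0, 438.7, 239.3], [0.0, 0.0, 1.0]] [0.03782416 0.         0.         0.         0.        ] [[-0.734, 0.679, 0.014], [0.5675, 0.6245, -0.5366], [-0.3731, -0.3859, -0.8437]] [ 0.32828059 -0.22308024  1.30477034]
top [[567.7, 0.0, 324.2], [0.0, 567.7, 237.1], [0.0, 0.0, 1.0]] [-0.16128632  0.          0.          0.          0.        ] [[0.0036, -1.0, 0.0052], [-0.9867, -0.0044, -0.1625], [0.1625, -0.0045, -0.9867]] [0.04085121 0.52535365 1.32734321]
{'time_s': 0.1, 'joint_pos': array([ 1.08520179e+00,  1.16412961e-01,  1.44214591e+00, -2.69882729e-05,
        1.58399765e+00, -3.77938587e-02]), 'qd': array([-0.00030169,  0.00080482, -0.00186381,  0.00100745, -0.00072824,
       -0.00041993]), 'joint_torque': array([ 3.22015629e-03, -7.33663058e+01, -6.33786321e+01,  6.28707471e-05,
        5.37992761e-03,  8.34185448e-05]), 'tcp_pos': array([0.29220386, 0.60830458, 0.23068553]), 'ee_rot': array([ 8.46458529e-01,  5.32454435e-01, -4.10594519e-04,  2.52695820e-04]), 'force': array([-0.34978627,  0.67462983, -0.6955384 ]), 'ft_torque': array([-0.03848528,  0.01891271, -0.0191947 ]), 'opening': 0.08544320129670044} 0.0187
```

View pics/scene0.png

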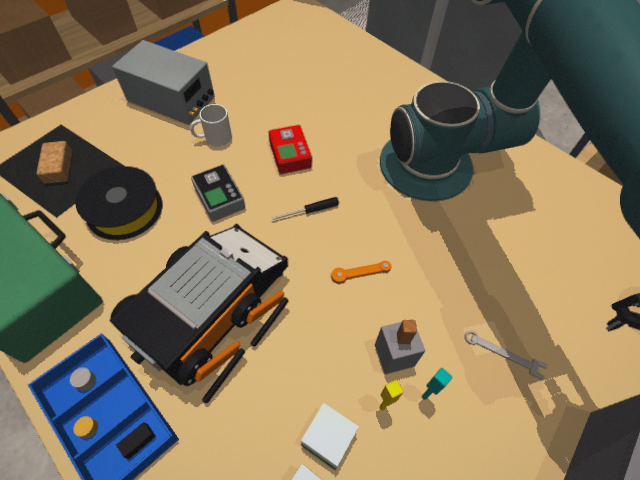

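View pics/top0.png

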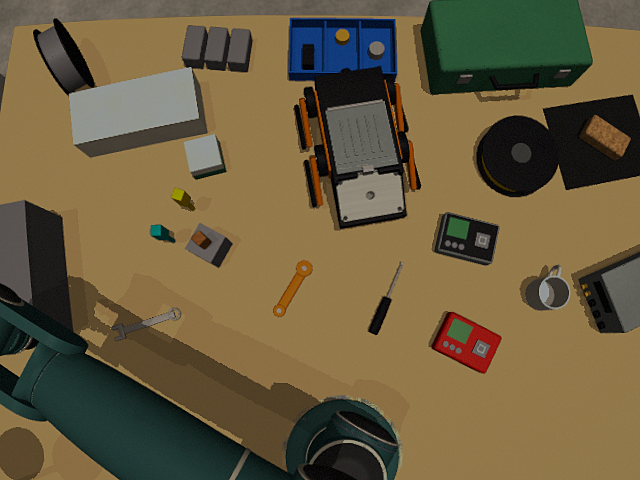

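The scene view has the stand at about (400,347), the pod at (217,190) and the plate hole near (238,250). The top view has the stand at (209,245), the power key at (482,240) and the hole at (370,195). I'll zoom in to measure.

Run:
```python
import cv2,numpy as np
t=cv2.imread("pics/top0.png"); s=cv2.imread("pics/scene0.png")
def c(im,x,y,w,h,k): return cv2.resize(im[y:y+h,x:x+w],(w*k,h*k),interpolation=cv2.INTER_CUBIC)
# 400x300 tiles
a=c(t,170,205,80,60,5); b=c(t,425,200,80,60,5); d=c(t,320,160,100,75,4); e=c(s,360,310,80,60,5)
cv2.imwrite("pics/z1.png",np.vstack([np.hstack([a,b]),np.hstack([d,e])]))
a=c(s,185,155,80,60,5); b=c(s,200,215,100,75,4)
d=c(t,290,60,120,90,3)[:270,:360]; 
cv2.imwrite("pics/z2.png",np.hstack([a,b]))
```

```text
(no output)
```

View pics/z1.png

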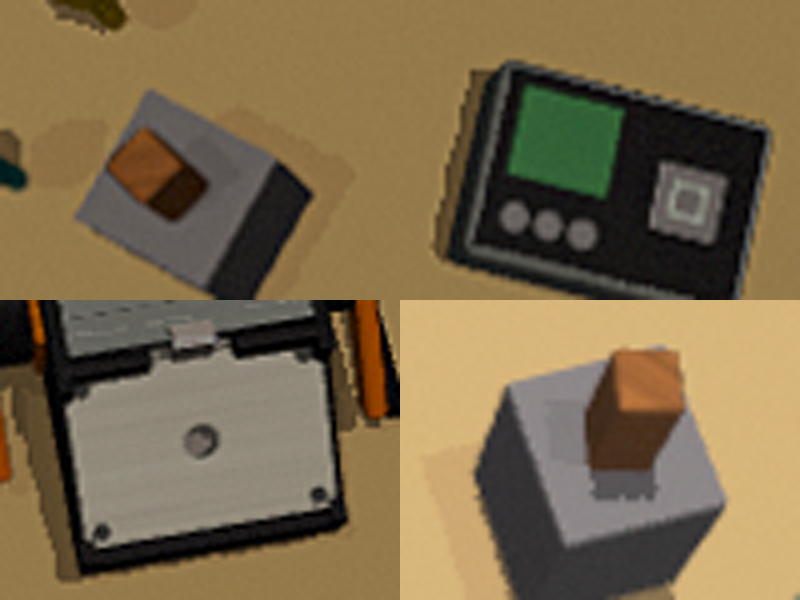

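View pics/z2.png

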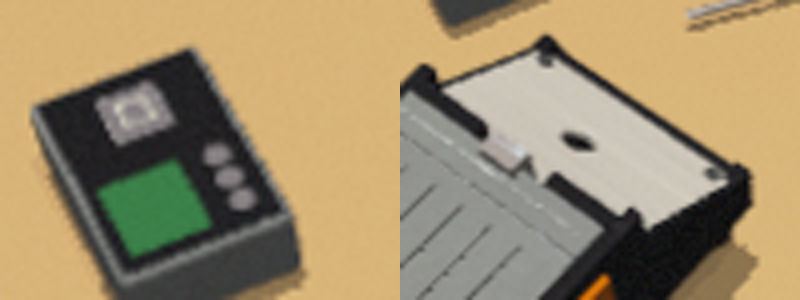

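```bash
cat >> h.py <<'E'
def ray(n,u,v):
    c=camera_info(n); p=cv2.undistortPoints(np.array([[[u,v]]],float),c["camera_matrix"],np.array(c["D"],float))[0,0]
    R=np.array(c["R"]);t=np.array(c["t"]); return -R.T@t, R.T@np.array([p[0],p[1],1.])
def onz(n,u,v,z):
    o,d=ray(n,u,v); return o+d*(z-o[2])/d[2]
def tri(a,b):
    (o1,d1),(o2,d2)=ray("scene",*a),ray("top",*b)
    s=np.linalg.lstsq(np.stack([d1,-d2],1),o2-o1,rcond=None)[0]
    p,q=o1+s[0]*d1,o2+s[1]*d2; return (p+q)/2, np.linalg.norm(p-q)
def proj(n,X):
    c=camera_info(n); return cv2.projectPoints(np.array([X],float),cv2.Rodrigues(np.array(c["R"]))[0],np.array(c["t"],float),c["camera_matrix"],np.array(c["D"],float))[0][0,0]
E
python3 - <<'E'
from h import *
np.set_printoptions(precision=4,suppress=True)
t=cv2.imread("pics/top0.png"); s=cv2.imread("pics/scene0.png")
def zc(ox,oy,k,x,y): return ((x+.5)/k-.5+ox,(y+.5)/k-.5+oy)
T=dict(
 hole=zc(320,160,4,200,140), st_a=zc(170,205,5,152,91), st_b=zc(170,205,5,278,162), st_c=zc(170,205,5,206,288), st_d=zc(170,205,5,76,217))
# masks
def blob(im,m,box):
    x,y,w,h=box; mm=np.zeros(im.shape[:2],np.uint8); mm[y:y+h,x:x+w]=m[y:y+h,x:x+w]
    cs=cv2.findContours(mm,cv2.RETR_EXTERNAL,cv2.CHAIN_APPROX_NONE)[0]; c=max(cs,key=cv2.contourArea)
    return c, cv2.minAreaRect(c)
for n,im,box in(("top",t,(185,222,32,32)),("scene",s,(395,316,28,32))):
    hsv=cv2.cvtColor(im,cv2.COLOR_BGR2HSV)
    m=((hsv[:,:,0]<16)&(hsv[:,:,1]>120)&(hsv[:,:,2]>(100 if n=="top" else 135))).astype(np.uint8)*255
    c,rct=blob(im,m,box); P=cv2.boxPoints(rct); print(n,"handle",rct,onz(n,*rct[0],.18)); Q=[onz(n,*p,.18) for p in P]
    for i in range(4): d=Q[(i+1)%4]-Q[i]; print("  edge",np.linalg.norm(d),np.degrees(np.arctan2(d[1],d[0])))
# stand top
Q=np.array([onz("top",*T[k],.11) for k in("st_a","st_b","st_c","st_d")]); print("stand",Q.mean(0))
for i in range(4): d=Q[(i+1)%4]-Q[i]; print("  edge",np.linalg.norm(d),np.degrees(np.arctan2(d[1],d[0])))
S=[zc(360,310,5,x,y) for x,y in((108,88),(168,246),(326,199),(262,46))]
Q=np.array([onz("scene",*k,.11) for k in S]); print("stand scene",Q.mean(0))
for i in range(4): d=Q[(i+1)%4]-Q[i]; print("  edge",np.linalg.norm(d),np.degrees(np.arctan2(d[1],d[0])))
# key
k1=[zc(425,200,5,x,y) for x,y in((262,160),(330,172),(318,244),(250,232))]
Q=np.array([onz("top",*k,.055) for k in k1]);print("key",Q.mean(0))
for i in range(4): d=Q[(i+1)%4]-Q[i]; print("  edge",np.linalg.norm(d),np.degrees(np.arctan2(d[1],d[0])))
print("key scene",onz("scene",*zc(185,155,5,135,112),.055))
# hole
th=zc(320,160,4,200,140);sh=zc(200,215,4,177,141)
print("hole",onz("top",*th,.117),onz("scene",*sh,.117),tri(sh,th))
for z in (.08,):
  a=onz("top",*zc(320,160,4,102,232),.085);b=onz("top",*zc(320,160,4,318,194),.085);print("bolts low",a,b,np.degrees(np.arctan2(*(b-a)[[1,0]])))
a=onz("top",*zc(320,160,4,82,92),.14);b=onz("top",*zc(320,160,4,303,56),.14);print("bolts hi",a,b,np.degrees(np.arctan2(*(b-a)[[1,0]])))
E
```

```text
top handle ((198.50003051757812, 237.50003051757812), (9.899494171142578, 9.899494171142578), 45.0) [0.5005 0.318  0.18  ]
  edge 0.02157458532361226 -43.734526188654634
  edge 0.022329202498482654 -133.77643013473383
  edge 0.021511668494398985 136.1965707108795
  edge 0.0223033755880422 46.3851902345952
scene handle ((409.5, 325.5), (11.0, 13.0), 90.0) [0.4997 0.3219 0.18  ]
  edge 0.025062819887726347 137.73465789184183
  edge 0.022316961605824994 39.94273744561929
  edge 0.024701954776493146 -42.26611861894611
  edge 0.022270574707917375 -139.13750970405317
stand [0.5005 0.3175 0.11  ]
  edge 0.06865940748758069 -118.83016238589224
  edge 0.06656572590667628 151.7511618012584
  edge 0.06993433930285846 62.30200688598112
  edge 0.06794664430729754 -29.324237912502657
stand scene [0.4997 0.3218 0.11  ]
  edge 0.06835662672599677 62.79906784322315
  edge 0.06855869014578116 153.87325164275668
  edge 0.06763162151429356 -117.5467071026838
  edge 0.06895705607817727 -26.736434828967777
key [ 0.5179 -0.3412  0.055 ]
  edge 0.034236326963488384 -99.65546205692272
  edge 0.036203855055635406 167.96153010356656
  edge 0.03407562670998303 80.23925562606208
  edge 0.0361349557821854 -11.787919222746693
key scene [ 0.5166 -0.3361  0.055 ]
hole [ 0.6132 -0.0615  0.117 ] [ 0.612  -0.0599  0.117 ] (array([ 0.6125, -0.0608,  0.1168]), np.float64(0.0019651791610479402))
bolts low [ 0.565 -0.006  0.085] [ 0.5886 -0.134   0.085 ] -79.53495525509426
bolts hi [0.6353 0.0075 0.14  ] [ 0.6576 -0.1194  0.14  ] -80.0417492996294
```

```bash
cat >> h.py <<'E'
from scipy.spatial.transform import Rotation as Rn
def pose():
    o=status.get_obs(); return np.array(o["tcp_pos"]),Rn.from_quat(o["ee_rot"])
def rel(p,Rt):
    "shift(m) and rotvec(deg) from present measured pose to world target"
    p0,R0=pose(); return np.round(R0.inv().apply(np.array(p)-p0),4),np.round(np.degrees((R0.inv()*Rt).as_rotvec()),2)
def down(phi,tilt=0,yaw=0):
    "tool down with jaw axis at world angle phi deg"
    c,s=np.cos(np.radians(phi)),np.sin(np.radians(phi)); x=np.array([c,s,0]);z=np.array([0,0,-1.]);return Rn.from_matrix(np.stack([x,np.cross(z,x),z],1))
def st():
    o=status.get_obs(); print("t",round(o["time_s"],2),"tcp",np.round(o["tcp_pos"],4),"F",np.round(o["force"],2),"M",np.round(o["ft_torque"],2),"open",round(o["opening"],4),"q",np.round(o["joint_pos"],3))
E
python3 - <<'E'
from h import *
t=cv2.imread("pics/top0.png"); s=cv2.imread("pics/scene0.png")
def c(im,x,y,w,h,k): return cv2.resize(im[y:y+h,x:x+w],(w*k,h*k),interpolation=cv2.INTER_CUBIC)
cv2.imwrite("pics/z3.png",np.hstack([c(t,186,222,32,32,12),c(s,392,314,32,32,12)]))
print(rel([.517,-.339,.27],down(0)))
print(rel([.40,.2,.27],down(10)))
E
```

```text
(array([-0.7566,  0.6128, -0.0386]), array([3.000e-02, 5.000e-02, 6.434e+01]))
(array([-0.3214,  0.274 , -0.039 ]), array([3.000e-02, 5.000e-02, 5.434e+01]))
```

View pics/z3.png

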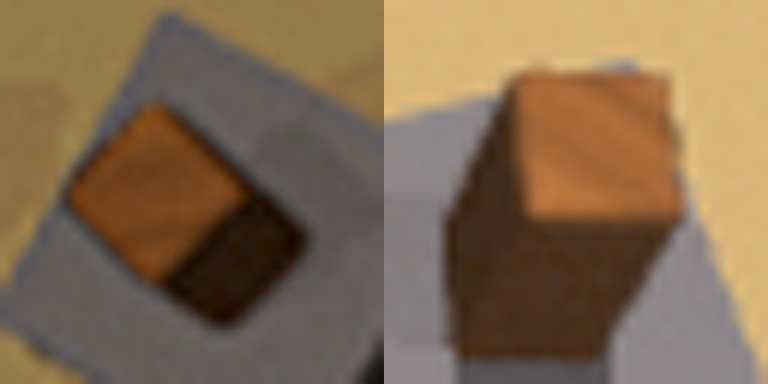

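The zoom shows the handle's top-face corners clearly in both views, sitting at roughly 45° to the world axes.

Run:
```python
from h import *
np.set_printoptions(precision=4,suppress=True)
zc=lambda ox,oy,k,x,y:((x+.5)/k-.5+ox,(y+.5)/k-.5+oy)
for n,P,o in(("top",((155,103),(247,195),(155,285),(66,190)),(186,222)),("scene",((133,75),(284,75),(299,220),(146,220)),(392,314))):
    Q=np.array([onz(n,*zc(*o,12,*p),.18) for p in P]); print(n,Q.mean(0))
    for i in range(4): d=Q[(i+1)%4]-Q[i]; print("  ",np.linalg.norm(d),np.degrees(np.arctan2(d[1],d[0])))
```

```text
top [0.5002 0.318  0.18  ]
   0.024453652428318196 -133.78113466648725
   0.023301702020503787 135.54071921025073
   0.024435031967140027 44.588603006983874
   0.02260625532932382 -44.407877482084565
scene [0.5001 0.3222 0.18  ]
   0.02426667407055873 137.73357925952166
   0.024284241385338752 45.55192718783445
   0.024198733956920345 -42.26494887119803
   0.02428237121756576 -134.28782398129817
```

Emit:
{"method": "servo_tool", "body": {"rows": [[-0.04,0.034,-0.04,0,0,8],[-0.08,0.068,-0.04,0,0,16],[-0.12,0.102,-0.04,0,0,24],[-0.16,0.136,-0.04,0,0,32],[-0.2,0.17,-0.04,0,0,40],[-0.24,0.205,-0.04,0,0,48],[-0.28,0.24,-0.04,0,0,52],[-0.32,0.274,-0.04,0,0,54.3]], "gripper": 0}}

```text
time_s: 1.1
tcp_pos: [0.4007, 0.1997, 0.2711]
ee_rot: [0.996, 0.087, -0.0, 0.0]
force: [1.0, 0.9, 1.3]
opening: -0.0
```

Run:
```python
from h import *
st(); print(rel([.517,-.339,.27],down(-10)), rel([.517,-.339,.07],down(-10)))
```

```text
t 1.1 tcp [0.4007 0.1997 0.2711] F [0.98 0.94 1.25] M [-0.02 -0.05  0.04] open -0.0 q [ 0.405 -0.399  1.84  -0.     1.701  0.232]
(array([0.0214, 0.5507, 0.0012]), array([ 0.  , -0.  , 19.95])) (array([0.0214, 0.5507, 0.2012]), array([ 0.  , -0.  , 19.95]))
```

Emit:
{"method": "servo_tool", "body": {"rows": [[0,0.06,0,0,0,4],[0,0.12,0,0,0,8],[0,0.18,0,0,0,12],[0.005,0.24,0,0,0,16],[0.01,0.3,0,0,0,20],[0.015,0.36,0,0,0,20],[0.02,0.42,0,0,0,20],[0.0214,0.48,0,0,0,20]]}}

```text
time_s: 2.1
tcp_pos: [0.5056, -0.2696, 0.271]
ee_rot: [0.996, -0.087, -0.0, -0.0]
force: [0.1, 1.0, 0.7]
opening: 0.0001
```

Run:
```python
from h import *
st(); print(rel([.517,-.339,.08],down(-10)))
```

```text
t 2.1 tcp [ 0.5056 -0.2696  0.271 ] F [0.14 1.03 0.67] M [ 0.03 -0.06  0.06] open 0.0001 q [-0.535 -0.114  1.608  0.     1.648 -0.36 ]
(array([0.0233, 0.0664, 0.191 ]), array([-0.01,  0.01,  0.03]))
```

Emit:
{"method": "servo_tool", "body": {"rows": [[0.023,0.05,0,0,0,0],[0.023,0.066,0.04,0,0,0],[0.023,0.066,0.1,0,0,0],[0.023,0.066,0.15,0,0,0],[0.023,0.066,0.18,0,0,0],[0.023,0.066,0.191,0,0,0],[0.023,0.066,0.191,0,0,0]]}}

```text
time_s: 2.98
tcp_pos: [0.5168, -0.3365, 0.0804]
ee_rot: [0.996, -0.087, -0.0, -0.0]
force: [-0.7, -0.1, 0.9]
opening: -0.0
```

Run:
```python
from h import *
st()
a=[]
for n,x,y,z in(("top",430,200,0),("scene",170,120,0)):
    im=grab_frame(n)[:,:,::-1]; a.append(cv2.resize(im[y:y+100,x:x+100],(400,400),interpolation=cv2.INTER_CUBIC)); print(n,proj(n,pose()[0]),(proj(n,pose()[0])-[x,y])*4)
cv2.imwrite("pics/k1.png",np.hstack(a))
```

```text
t 2.98 tcp [ 0.5168 -0.3365  0.0804] F [-0.68 -0.07  0.87] M [ 0.03 -0.04  0.05] open -0.0 q [-0.619  0.072  1.738 -0.     1.332 -0.445]
top [483.92075729 238.54269007] [215.68302916 154.17076028]
scene [209.35173726 170.32221947] [157.40694905 201.2888779 ]
```

View pics/k1.png

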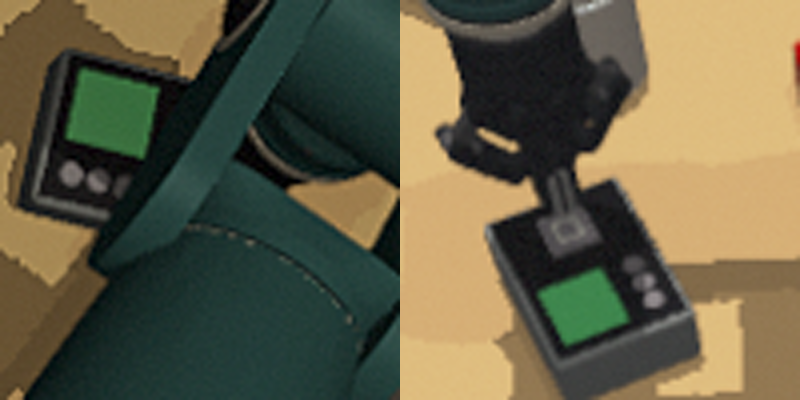

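The tip is 25 mm above the key, which shows at about (570,232) in the zoomed scene view. Next I go down gently.

Emit:
{"method": "servo_tool", "body": {"rows": [[0,0.002,0.01,0,0,0],[0,0.002,0.02,0,0,0],[0,0.002,0.0235,0,0,0],[0,0.002,0.0245,0,0,0],[0,0.002,0.0255,0,0,0],[0,0.002,0.0255,0,0,0]]}}

```text
time_s: 3.82
tcp_pos: [0.5165, -0.3386, 0.055]
ee_rot: [0.996, -0.087, 0.0, 0.0]
force: [0.5, -0.1, 0.0]
opening: 0.0003
```

Emit:
{"method": "servo_tool", "body": {"rows": [[0,0,0.0005,0,0,0],[0,0,0.001,0,0,0],[0,0,0.0015,0,0,0],[0,0,0.0015,0,0,0]]}}

```text
time_s: 4.32
tcp_pos: [0.5165, -0.3386, 0.0536]
ee_rot: [0.996, -0.087, 0.0, 0.0]
force: [-1.3, 1.1, 5.2]
opening: -0.0003
```

Emit:
{"method": "servo_tool", "body": {"rows": [[0,0,0.0004,0,0,0],[0,0,0.0008,0,0,0],[0,0,0.0008,0,0,0],[0,0,0.0008,0,0,0],[0,0,0.0008,0,0,0]]}}

```text
time_s: 4.95
tcp_pos: [0.5165, -0.3386, 0.0531]
ee_rot: [0.996, -0.087, 0.0, 0.0]
force: [-2.3, 1.9, 8.1]
opening: 0.0002
```

Emit:
{"method": "servo_tool", "body": {"rows": [[0,0,0.0003,0,0,0],[0,0,0.0003,0,0,0],[0,0,0.0003,0,0,0],[0,0,0.0003,0,0,0],[0,0,0.0003,0,0,0],[0,0,0.0003,0,0,0],[0,0,0.0003,0,0,0],[0,0,0.0003,0,0,0]]}}

```text
time_s: 5.95
tcp_pos: [0.5165, -0.3386, 0.0529]
ee_rot: [0.996, -0.087, 0.0, 0.0]
force: [-2.2, 1.4, 8.4]
opening: 0.0002
```

Emit:
{"method": "servo_tool", "body": {"rows": [[0,0,-0.005,0,0,0],[0,0,-0.04,0,0,0],[0,0,-0.1,0,0,0],[0,0,-0.16,0,0,0],[0,0,-0.21,0,0,0],[0,0,-0.24,0,0,0],[0,0,-0.24,0,0,0]]}}

```text
time_s: 6.82
tcp_pos: [0.5168, -0.3388, 0.2949]
ee_rot: [0.996, -0.087, 0.002, 0.001]
force: [-0.2, 0.7, -0.4]
opening: 0.0001
```

Run:
```python
from h import *
st(); a=[]
for n,x,y in(("top",430,190),("scene",170,140)):
    im=grab_frame(n)[:,:,::-1]; a.append(cv2.resize(im[y:y+80,x:x+80],(400,400),interpolation=cv2.INTER_CUBIC))
cv2.imwrite("pics/k2.png",np.hstack(a))
print(rel([.5,.32,.295],down(46)),rel([.42,0,.295],down(10)))
```

```text
t 6.83 tcp [ 0.5168 -0.3388  0.2949] F [-0.16  0.67 -0.37] M [0.02 0.01 0.07] open 0.0001 q [-0.622 -0.02   1.48  -0.     1.677 -0.448]
(array([-0.1299, -0.6457, -0.0033]), array([-3.000e-02,  2.000e-02, -5.596e+01])) (array([-0.1534, -0.3167, -0.0034]), array([ -0.02,   0.03, -19.96]))
```

View pics/k2.png

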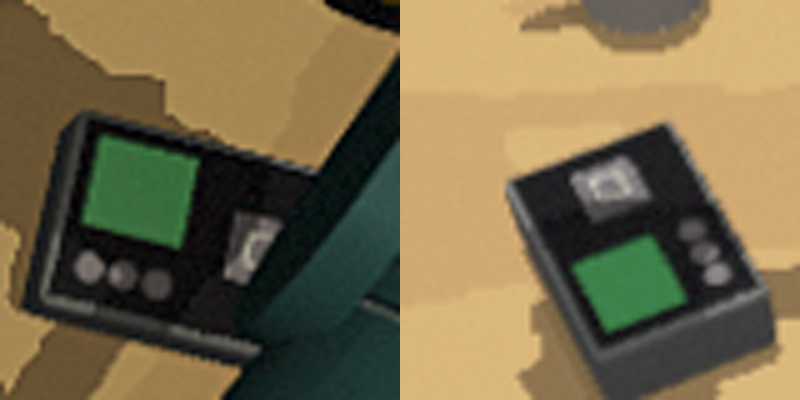

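Run:
```python
from h import *
print("yellow",tri((393,389),(179,194)),"turq",tri((441,376),(158,231)))
```

```text
yellow (array([0.60405992, 0.37563232, 0.15152036]), np.float64(0.00448162376665831)) turq (array([0.51926345, 0.42030229, 0.14900225]), np.float64(0.003772163161936685))
```

Emit:
{"method": "servo_tool", "body": {"rows": [[-0.03,-0.05,0,0,0,-4],[-0.07,-0.1,0,0,0,-8],[-0.11,-0.15,0,0,0,-12],[-0.14,-0.2,0,0,0,-16],[-0.15,-0.26,0,0,0,-20],[-0.153,-0.317,0,0,0,-24],[-0.155,-0.375,0,0,0,-32],[-0.155,-0.43,0,0,0,-40]]}}

```text
time_s: 7.92
tcp_pos: [0.4375, 0.1138, 0.2909]
ee_rot: [0.965, 0.262, -0.001, -0.0]
force: [1.0, -0.6, -0.2]
opening: 0.0004
```

Run:
```python
from h import *
st(); print(rel([.5,.32,.26],down(46)))
```

```text
t 7.92 tcp [0.4375 0.1138 0.2909] F [ 0.95 -0.61 -0.21] M [ 0.01 -0.01 -0.01] open 0.0004 q [ 0.198 -0.387  1.8   -0.     1.73  -0.331]
(array([ 0.1581, -0.1464,  0.0308]), array([ -0.03,   0.07, -15.67]))
```

Emit:
{"method": "servo_tool", "body": {"rows": [[0.04,-0.04,0,0,0,-6],[0.09,-0.09,0,0,0,-12],[0.13,-0.125,0,0,0,-15.7],[0.158,-0.146,0,0,0,-15.7],[0.158,-0.146,0.02,0,0,-15.7],[0.158,-0.146,0.03,0,0,-15.7],[0.158,-0.146,0.03,0,0,-15.7]], "gripper": 1, "newtons": 40}}

```text
time_s: 8.8
tcp_pos: [0.5013, 0.3163, 0.261]
ee_rot: [0.922, 0.388, -0.001, 0.0]
force: [0.0, 0.1, 0.0]
opening: 0.0854
```

Run:
```python
from h import *
st(); print(rel([.5,.32,.126],down(46)))
a=[]
for n,x,y in(("top",150,180),("scene",340,250)):
    im=grab_frame(n)[:,:,::-1]; a.append(cv2.resize(im[y:y+130,x:x+130],(400,400),interpolation=cv2.INTER_CUBIC))
cv2.imwrite("pics/d1.png",np.hstack(a))
```

```text
t 8.8 tcp [0.5013 0.3163 0.261 ] F [0.   0.09 0.02] M [-0.04 -0.02 -0.03] open 0.0854 q [ 0.52  -0.068  1.581 -0.     1.63  -0.278]
(array([ 0.002 , -0.0034,  0.135 ]), array([-0.03,  0.1 , -0.3 ]))
```

View pics/d1.png

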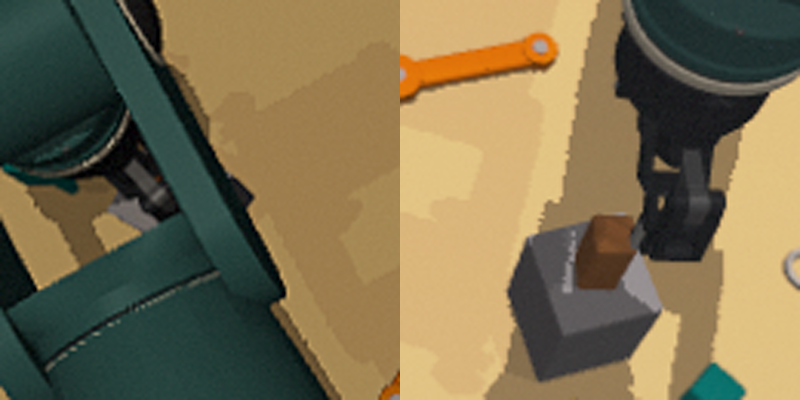

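The gripper hangs open over the handle, with nothing in the way. I go down around it and close.

Emit:
{"method": "servo_tool", "body": {"rows": [[0.002,-0.003,0.02,0,0,0],[0.002,-0.003,0.05,0,0,0],[0.002,-0.003,0.08,0,0,0],[0.002,-0.003,0.11,0,0,0],[0.002,-0.003,0.13,0,0,0],[0.002,-0.003,0.135,0,0,0],[0.002,-0.003,0.135,0,0,0]]}}

```text
time_s: 9.78
tcp_pos: [0.5012, 0.3209, 0.1277]
ee_rot: [0.921, 0.389, 0.0, -0.0]
force: [0.9, -0.1, 0.7]
opening: 0.0855
```

Emit:
{"method": "servo_tool", "body": {"rows": [[0,0,0,0,0,0],[0,0,0,0,0,0],[0,0,0,0,0,0],[0,0,0,0,0,0],[0,0,0,0,0,0],[0,0,0,0,0,0]], "gripper": 0, "newtons": 50}}

```text
time_s: 10.52
tcp_pos: [0.5011, 0.3209, 0.1276]
ee_rot: [0.921, 0.389, 0.0, -0.0]
force: [0.2, -0.3, 4.9]
opening: 0.0257
```

Run:
```python
from h import *
st(); print(pose()[1].as_matrix().round(3))
```

```text
t 10.53 tcp [0.5011 0.3209 0.1276] F [ 0.16 -0.32  4.9 ] M [-0.09  0.11 -0.03] open 0.0257 q [ 0.527 -0.01   1.743 -0.     1.409 -0.272]
[[ 0.698  0.716  0.   ]
 [ 0.716 -0.698  0.   ]
 [ 0.     0.    -1.   ]]
```

Emit:
{"method": "servo_tool", "body": {"rows": [[0,0,-0.01,0,0,0],[0,0,-0.03,0,0,0],[0,0,-0.06,0,0,0],[0,0,-0.1,0,0,0],[0,0,-0.14,0,0,0],[0,0,-0.17,0,0,0],[0,0,-0.18,0,0,0],[0,0,-0.18,0,0,0]]}}

```text
time_s: 11.52
tcp_pos: [0.501, 0.3209, 0.3075]
ee_rot: [0.921, 0.389, 0.0, -0.0]
force: [-0.2, 0.7, -0.5]
opening: 0.0254
```

```bash
cat >> h.py <<'E'
YAW=10.2
def tail(yaw=YAW,roll=90):
    "tool z into plate (-plate z); tool y-ish free"
    a=np.radians(32);w=np.radians(yaw)
    z=np.array([np.sin(a)*np.cos(w),np.sin(a)*np.sin(w),-np.cos(a)])
    s=np.array([-np.sin(w),np.cos(w),0]) # sideways left
    x=s; R=Rn.from_matrix(np.stack([x,np.cross(z,x),z],1))
    return R*Rn.from_rotvec([0,0,np.radians(roll)]), z
E
python3 - <<'E'
from h import *
st(); a=[]
for n,x,y in(("top",150,180),("scene",330,200)):
    im=grab_frame(n)[:,:,::-1]; a.append(cv2.resize(im[y:y+160,x:x+160],(400,400),interpolation=cv2.INTER_CUBIC))
    p=pose(); tip=p[0]+p[1].apply([0,0,.125-.0187]); print(n,tip,proj(n,tip),(proj(n,tip)-[x,y])*2.5)
cv2.imwrite("pics/d2.png",np.hstack(a))
for roll in(0,-90,90,45,-45):
    R,z=tail(10.2,roll); print(roll,rel([.6125-.53*.2,-.061,.4],R))
E
```

```text
t 11.53 tcp [0.501  0.3209 0.3075] F [-0.21  0.74 -0.52] M [-0.04 -0.01  0.02] open 0.0254 q [ 0.527 -0.068  1.507  0.     1.702 -0.272]
top [0.50075413 0.3207253  0.20011358] [195.28898163 235.88541679] [113.22245407 139.71354197]
scene [0.50058327 0.32061045 0.19958317] [410.70964277 321.46292571] [201.77410693 303.65731428]
0 (array([-0.2695,  0.2705, -0.0938]), array([-29.6 ,  15.27, -52.97]))
-90 (array([-0.2695,  0.2705, -0.0938]), array([ -40.18,  -12.83, -139.64]))
90 (array([-0.2695,  0.2705, -0.0938]), array([-9.92, 31.06, 34.61]))
45 (array([-0.2695,  0.2705, -0.0938]), array([-20.74,  24.53,  -9.2 ]))
-45 (array([-0.2695,  0.2705, -0.0938]), array([-36.27,   3.04, -96.55]))
```

View pics/d2.png

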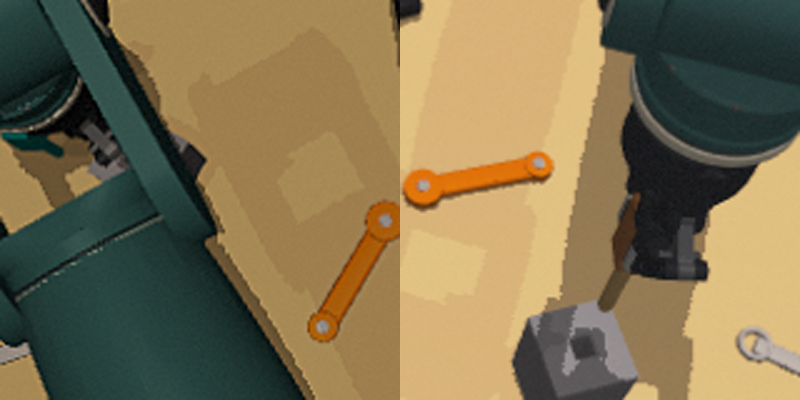

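Held: the rod tip shows in the scene at about (606,306) in the zoom, within 2 px of the prediction. Next I compute the approach to the plate.

Run:
```python
from h import *
H=np.array([.6125,-.061,.117]); R,z=tail(10.2,45)
for d in(.12,.06,.04): p=H-z*(d+.1076); print(d,p.round(4),rel(p,R))
```

```text
0.12 [ 0.4938 -0.0824  0.31  ] (array([-0.2935,  0.2763, -0.0038]), array([-20.74,  24.53,  -9.2 ]))
0.06 [ 0.5251 -0.0767  0.2591] (array([-0.2676,  0.2948,  0.047 ]), array([-20.74,  24.53,  -9.2 ]))
0.04 [ 0.5355 -0.0749  0.2422] (array([-0.2589,  0.301 ,  0.064 ]), array([-20.74,  24.53,  -9.2 ]))
```

Emit:
{"method": "servo_tool", "body": {"rows": [[-0.03,0.028,-0.01,0,0,0],[-0.07,0.066,-0.015,-3,3.5,-1.3],[-0.11,0.104,-0.015,-6,7,-2.6],[-0.15,0.141,-0.015,-9,10.5,-4],[-0.19,0.18,-0.015,-12,14,-5.3],[-0.23,0.217,-0.01,-15,17.5,-6.6],[-0.265,0.25,-0.004,-18,21,-8],[-0.293,0.276,-0.004,-20.7,24.5,-9.2]]}}

```text
time_s: 12.62
tcp_pos: [0.4935, -0.0832, 0.3095]
ee_rot: [0.852, 0.445, 0.264, 0.082]
force: [0.7, 1.0, 0.2]
opening: 0.0254
```

Run:
```python
from h import *
st()
H=np.array([.6125,-.061,.117]); R,z=tail(10.2,45)
for d in(.12,.04,.02,0): p=H-z*(d+.1076); print(d,p.round(4),rel(p,R))
```

```text
t 12.62 tcp [ 0.4935 -0.0832  0.3095] F [0.65 0.98 0.23] M [-0.03  0.26 -0.03] open 0.0254 q [-0.384 -0.616  1.989  0.299  1.293 -1.359]
0.12 [ 0.4938 -0.0824  0.31  ] (array([ 0.001 , -0.0001, -0.0002]), array([ 0.06, -0.1 , -0.03]))
0.04 [ 0.5355 -0.0749  0.2422] (array([ 0.0009, -0.0002,  0.0798]), array([ 0.06, -0.1 , -0.03]))
0.02 [ 0.546  -0.073   0.2252] (array([ 0.0008, -0.0002,  0.0998]), array([ 0.06, -0.1 , -0.03]))
0 [ 0.5564 -0.0711  0.2082] (array([ 0.0008, -0.0003,  0.1198]), array([ 0.06, -0.1 , -0.03]))
```

Emit:
{"method": "servo_tool", "body": {"rows": [[0.001,0,0.02,0,0,0],[0.001,0,0.05,0,0,0],[0.001,0,0.08,0,0,0],[0.001,0,0.1,0,0,0],[0.001,0,0.105,0,0,0],[0.001,0,0.105,0,0,0]]}}

```text
time_s: 13.38
tcp_pos: [0.5492, -0.0708, 0.2222]
ee_rot: [0.852, 0.445, 0.263, 0.082]
force: [-0.2, -0.2, -0.3]
opening: 0.0252
```

Run:
```python
from h import *
st(); a=[]
p=pose(); tip=p[0]+p[1].apply([0,0,.1076]);
for n,x,y in(("top",330,155),("scene",200,200)):
    im=grab_frame(n)[:,:,::-1]; cv2.imwrite(f"pics/full_{n}1.png",im); a.append(cv2.resize(im[y:y+80,x:x+80],(400,400),interpolation=cv2.INTER_CUBIC))
    print(n,tip.round(4),(proj(n,tip)-[x,y]+.5)*5-.5)
cv2.imwrite("pics/t1.png",np.hstack(a))
```

```text
t 13.38 tcp [ 0.5492 -0.0708  0.2222] F [-0.2  -0.24 -0.29] M [-0.03  0.34 -0.03] open 0.0252 q [-0.304 -0.478  2.043  0.282  1.088 -1.337]
top [ 0.6053 -0.0606  0.131 ] [200.89018006 209.61026837]
scene [ 0.6053 -0.0606  0.131 ] [228.3769972  225.85154422]
```

View pics/t1.png

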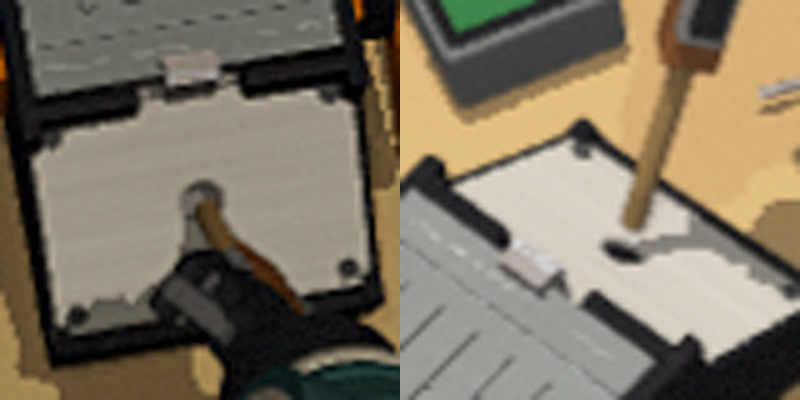

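Run:
```python
from h import *
p=pose(); T=lambda d:p[0]+p[1].apply([0,0,d])
Z=p[1].apply([0,0,1])
for n,o,tipz,holez in(("top",(330,155),(206,207),(201,196)),("scene",(200,200),(233,226),(221,250))):
    f=lambda X:(proj(n,X)-o+.5)*5-.5
    off=np.array(tipz)-f(T(.1076)); hit=f(T(.1076+.0162))
    print(n,"tip off px(z5)",off,"pred hit",hit+off,"hole",holez, "dist", (np.array([.6125,-.061,.117])-T(.1076))@Z)
    # jacobian: moves along tool x,y of 1mm
    print(f(T(.1238)+p[1].apply([.001,0,0]))-f(T(.1238)),f(T(.1238)+p[1].apply([0,.001,0]))-f(T(.1238)))
st()
```

```text
top tip off px(z5) [ 4.40698994 -1.423074  ] pred hit [199.9982357  196.07920425] hole (201, 196) dist 0.016424099618724975
[-1.67402982 -1.18081342] [ 1.32218976 -1.68678952]
scene tip off px(z5) [5.72961267 1.49230916] pred hit [223.87683302 254.6581602 ] hole (221, 250) dist 0.016424099618724975
[0.17553957 1.28218276] [-2.15423825 -0.34097193]
t 13.47 tcp [ 0.5494 -0.071   0.2233] F [0.07 0.44 0.04] M [-0.04  0.32 -0.05] open 0.0254 q [-0.304 -0.479  2.042  0.282  1.088 -1.337]
```

The scene view shows the tip at (633,227) just above the hole at (621,250). The top view agrees to about 1 mm. I make a small correction and enter slowly.

Emit:
{"method": "servo_tool", "body": {"rows": [[-0.0012,0.0005,0,0,0,0],[-0.0012,0.0005,0.008,0,0,0],[-0.0012,0.0005,0.014,0,0,0],[-0.0012,0.0005,0.018,0,0,0],[-0.0012,0.0005,0.022,0,0,0],[-0.0012,0.0005,0.026,0,0,0],[-0.0012,0.0005,0.026,0,0,0]]}}

```text
time_s: 14.35
tcp_pos: [0.5628, -0.0696, 0.1999]
ee_rot: [0.852, 0.445, 0.263, 0.082]
force: [-0.4, 0.3, -0.1]
opening: 0.0255
```

Run:
```python
from h import *
st(); a=[]
p=pose(); tip=p[0]+p[1].apply([0,0,.1076]); Z=p[1].apply([0,0,1]); print("depth",(tip-[.6125,-.061,.117])@Z)
o=status.get_obs(); print("F tool",p[1].inv().apply(o["force"]))
for n,x,y in(("top",330,155),("scene",200,200)):
    im=grab_frame(n)[:,:,::-1]; a.append(cv2.resize(im[y:y+80,x:x+80],(400,400),interpolation=cv2.INTER_CUBIC))
cv2.imwrite("pics/t2.png",np.hstack(a))
```

```text
t 14.35 tcp [ 0.5628 -0.0696  0.1999] F [-0.43  0.33 -0.12] M [-0.1   0.31  0.03] open 0.0255 q [-0.292 -0.435  2.05   0.284  1.036 -1.339]
depth 0.010587556580473348
F tool [ 0.01943163 -0.55092555 -0.09136838]
```

View pics/t2.png

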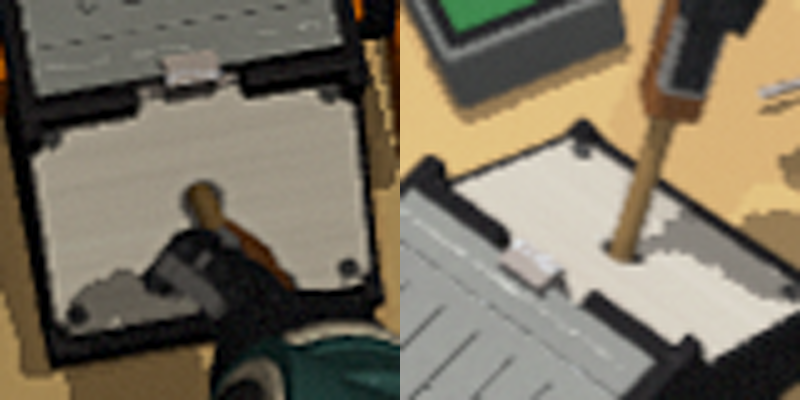

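The rod is in the hole with no side force. I push on towards the latch.

Emit:
{"method": "servo_tool", "body": {"rows": [[-0.0003,0.001,0.005,0,0,0],[-0.0003,0.001,0.009,0,0,0],[-0.0003,0.001,0.013,0,0,0],[-0.0003,0.001,0.016,0,0,0],[-0.0003,0.001,0.018,0,0,0],[-0.0003,0.001,0.02,0,0,0],[-0.0003,0.001,0.02,0,0,0]]}}

```text
time_s: 15.32
tcp_pos: [0.5742, -0.0686, 0.184]
ee_rot: [0.852, 0.445, 0.264, 0.082]
force: [-2.6, 0.5, 5.0]
opening: 0.0258
```

```bash
cat > c.py <<'E'
from h import *
st()
p=pose(); tip=p[0]+p[1].apply([0,0,.1076]); Z=p[1].apply([0,0,1]); print("depth",(tip-[.6125,-.061,.117])@Z)
o=status.get_obs(); print("F tool",p[1].inv().apply(o["force"]))
E
python3 c.py
```

```text
t 15.32 tcp [ 0.5742 -0.0686  0.184 ] F [-2.63  0.46  5.04] M [0.07 0.02 0.07] open 0.0258 q [-0.282 -0.4    2.052  0.285  0.997 -1.341]
depth 0.030065571116119703
F tool [ 1.04283566 -0.25600344 -5.59879079]
```

Pushing at 5.6 N along the axis, just short of release. I go a few mm further.

Emit:
{"method": "servo_tool", "body": {"rows": [[0,0,0.001,0,0,0],[0,0,0.002,0,0,0],[0,0,0.003,0,0,0],[0,0,0.0035,0,0,0],[0,0,0.0035,0,0,0],[0,0,0.0035,0,0,0]]}}

```text
time_s: 16.08
tcp_pos: [0.5761, -0.0683, 0.1815]
ee_rot: [0.852, 0.445, 0.264, 0.083]
force: [-3.8, 0.1, 6.8]
opening: 0.0255
```

```bash
cat >> c.py <<'E'
im=grab_frame("scene")[:,:,::-1]; im2=grab_frame("top")[:,:,::-1]
import sys
cv2.imwrite(sys.argv[1],cv2.resize(np.hstack([im[80:400,50:370],im2[0:320,200:520]]),(800,400)))
E
python3 c.py pics/t3.png
```

```text
t 16.07 tcp [ 0.5761 -0.0683  0.1815] F [-3.82  0.14  6.83] M [ 0.21 -0.15  0.15] open 0.0255 q [-0.28  -0.394  2.052  0.286  0.99  -1.341]
depth 0.033255828353878435
F tool [ 0.91179761 -0.24303276 -7.77162814]
```

View pics/t3.png

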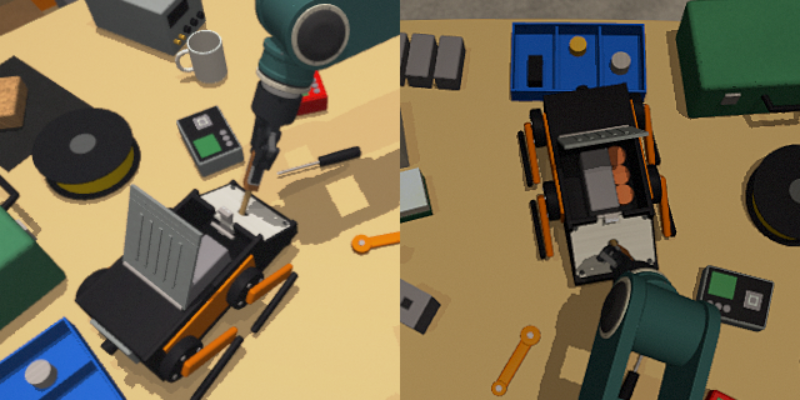

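Both views show the hatch standing open. I withdraw along the hole's axis and go back to the stand.

Emit:
{"method": "servo_tool", "body": {"rows": [[0,0,-0.008,0,0,0],[0,0,-0.02,0,0,0],[0,0,-0.035,0,0,0],[0,0,-0.06,0,0,0],[0,0,-0.09,0,0,0],[0,0,-0.12,0,0,0],[0,0,-0.15,0,0,0],[0,0,-0.155,0,0,0]]}}

```text
time_s: 17.18
tcp_pos: [0.4942, -0.0832, 0.3147]
ee_rot: [0.851, 0.445, 0.265, 0.084]
force: [-0.0, -0.1, -0.3]
opening: 0.0255
```

Run:
```python
from h import *
st()
R=Rn.from_matrix([[.698,.716,0],[.716,-.698,0],[0,0,-1.]])
print(rel([.5011,.3209,.32],R))
```

```text
t 17.18 tcp [ 0.4942 -0.0832  0.3147] F [-0.   -0.07 -0.29] M [-0.05  0.34  0.01] open 0.0255 q [-0.383 -0.615  1.981  0.298  1.297 -1.356]
(array([ 0.3293, -0.2316,  0.0368]), array([ 20.91, -24.57,   9.2 ]))
```

Emit:
{"method": "servo_tool", "body": {"rows": [[0.041,-0.029,0.0046,2.5,-3,1],[0.082,-0.058,0.009,5,-6,2.2],[0.123,-0.087,0.0138,8,-9.4,3.5],[0.165,-0.116,0.0184,11,-13,4.8],[0.206,-0.145,0.023,14,-16.5,6.1],[0.247,-0.174,0.0276,17,-20,7.5],[0.29,-0.203,0.032,20,-23.5,8.8],[0.329,-0.2316,0.0368,20.9,-24.57,9.2]]}}

```text
time_s: 18.18
tcp_pos: [0.5013, 0.3231, 0.3161]
ee_rot: [0.921, 0.389, -0.003, -0.001]
force: [1.0, -0.1, 0.2]
opening: 0.0257
```

Run:
```python
from h import *
st()
R=Rn.from_matrix([[.698,.716,0],[.716,-.698,0],[0,0,-1.]])
print(rel([.5011,.3209,.24],R))
```

```text
t 18.18 tcp [0.5013 0.3231 0.3161] F [ 1.02 -0.08  0.18] M [-0.03 -0.01 -0.04] open 0.0257 q [ 0.528 -0.061  1.486  0.003  1.722 -0.27 ]
(array([-0.0014,  0.0018,  0.0761]), array([-0.27,  0.27,  0.04]))
```

Emit:
{"method": "servo_tool", "body": {"rows": [[0,0,0.02,0,0,0],[0,0,0.04,0,0,0],[0,0,0.05,0,0,0],[0,0,0.05,0,0,0],[0,0,0.05,0,0,0]]}}

```text
time_s: 18.8
tcp_pos: [0.5013, 0.3206, 0.2686]
ee_rot: [0.921, 0.389, -0.001, -0.001]
force: [0.6, -0.1, -1.4]
opening: 0.0256
```

Run:
```python
from h import *
st()
R=Rn.from_matrix([[.698,.716,0],[.716,-.698,0],[0,0,-1.]])
print(rel([.5011,.3209,.235],R)); a=[]
p=pose(); tip=p[0]+p[1].apply([0,0,.1076])
for n,x,y in(("scene",360,270),):
    im=grab_frame(n)[:,:,::-1]; a.append(cv2.resize(im[y:y+100,x:x+100],(600,600),interpolation=cv2.INTER_CUBIC)); print((proj(n,tip)-[x,y])*6)
cv2.imwrite("pics/r1.png",a[0])
```

```text
t 18.8 tcp [0.5013 0.3206 0.2686] F [ 0.56 -0.08 -1.39] M [-0.04 -0.04  0.02] open 0.0256 q [ 0.525 -0.065  1.566  0.003  1.642 -0.273]
(array([ 0.0001, -0.0002,  0.0336]), array([-0.17,  0.02,  0.  ]))
[280.24885824 355.08638829]
```

View pics/r1.png

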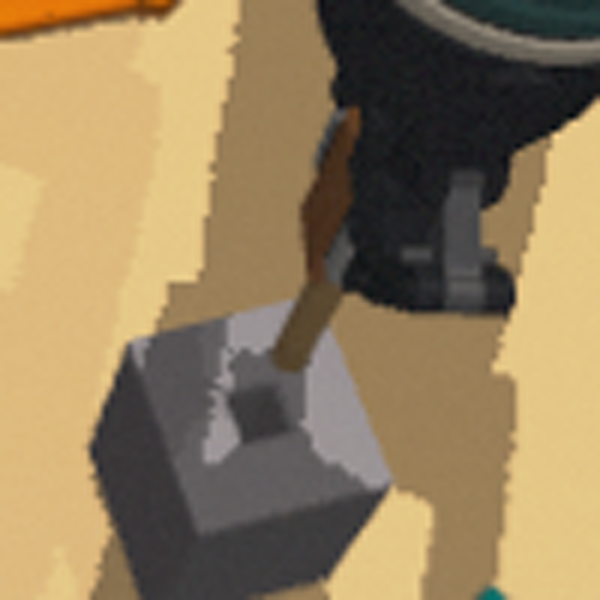

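Run:
```python
from h import *
p=pose(); T=p[0]+p[1].apply([0,0,.1076]); f=lambda X:(proj("scene",X)-[360,270]+.5)*6-.5
off=np.array([289,361])-f(T); h=T+p[1].apply([0,0,T[2]-.11]); print(T,h,f(h)+off,"bore 261,413")
for d in([.001,0,0],[0,.001,0]): print(f(h+p[1].apply(d))-f(h))
```

```text
[0.50104736 0.32095851 0.16107585] [0.500937   0.32105665 0.11000021] [260.82325761 415.61737026] bore 261,413
[0.24880259 2.83929573]
[-2.94170484 -0.09496928]
```

The tip lines up with the bore at (261,413) to within 1 mm. I lower it.

Emit:
{"method": "servo_tool", "body": {"rows": [[0,0,0.02,0,0,0],[0,0,0.04,0,0,0],[0,0,0.048,0,0,0],[0,0,0.053,0,0,0],[0,0,0.058,0,0,0],[0,0,0.063,0,0,0],[0,0,0.07,0,0,0],[0,0,0.07,0,0,0]]}}

```text
time_s: 19.85
tcp_pos: [0.5006, 0.321, 0.197]
ee_rot: [0.921, 0.389, -0.002, -0.001]
force: [0.3, -0.1, -0.3]
opening: 0.0257
```

Run:
```python
from h import *
st()
R=Rn.from_matrix([[.698,.716,0],[.716,-.698,0],[0,0,-1.]])
print(rel([.5011,.3209,.1276],R))
```

```text
t 19.85 tcp [0.5006 0.321  0.197 ] F [ 0.3  -0.07 -0.26] M [-0.01  0.   -0.  ] open 0.0257 q [ 0.526 -0.045  1.663  0.003  1.528 -0.273]
(array([0.0004, 0.0007, 0.0694]), array([-0.2 ,  0.14,  0.04]))
```

Emit:
{"method": "servo_tool", "body": {"rows": [[0,0,0.015,0,0,0],[0.0003,0.0005,0.03,-0.2,0.1,0],[0.0003,0.0005,0.045,-0.2,0.1,0],[0.0003,0.0005,0.058,-0.2,0.1,0],[0.0003,0.0005,0.064,-0.2,0.1,0],[0.0003,0.0005,0.067,-0.2,0.1,0],[0.0003,0.0005,0.068,-0.2,0.1,0],[0.0003,0.0005,0.068,-0.2,0.1,0]]}}

```text
time_s: 20.85
tcp_pos: [0.5013, 0.3211, 0.13]
ee_rot: [0.921, 0.389, 0.0, 0.0]
force: [-0.3, -0.6, -0.7]
opening: 0.0256
```

Emit:
{"method": "servo_tool", "body": {"rows": [[0,0,0.001,0,0,0],[0,0,0.002,0,0,0],[0,0,0.0027,0,0,0],[0,0,0.0027,0,0,0]]}}

```text
time_s: 21.35
tcp_pos: [0.5012, 0.3211, 0.1276]
ee_rot: [0.921, 0.389, 0.0, 0.0]
force: [-2.0, -1.4, 5.9]
opening: 0.0258
```

Contact at the original home height: 5.9 N upward. I release.

Emit:
{"method": "servo_tool", "body": {"rows": [[0,0,0,0,0,0],[0,0,0,0,0,0],[0,0,0,0,0,0],[0,0,0,0,0,0],[0,0,0,0,0,0],[0,0,0,0,0,0]], "gripper": 1}}

```text
time_s: 22.1
tcp_pos: [0.5011, 0.3211, 0.1269]
ee_rot: [0.921, 0.389, 0.0, 0.0]
force: [-0.5, -0.1, -0.8]
opening: 0.0854
```

Emit:
{"method": "servo_tool", "body": {"rows": [[0,0,-0.01,0,0,0],[0,0,-0.03,0,0,0],[0,0,-0.06,0,0,0],[0,0,-0.1,0,0,0],[0,0,-0.14,0,0,0],[0,0,-0.18,0,0,0],[0,0,-0.2,0,0,0]]}}

```text
time_s: 22.98
tcp_pos: [0.5012, 0.3211, 0.3307]
ee_rot: [0.921, 0.389, 0.002, -0.0]
force: [0.2, 0.5, -0.3]
opening: 0.0852
```

Emit:
{"method": "servo_tool", "body": {"rows": [[-0.05,0.03,0,0,0,0],[-0.1,0.06,0,0,0,0],[-0.15,0.09,0,0,0,0],[-0.2,0.11,0,0,0,0],[-0.2,0.11,0,0,0,0]]}}

```text
time_s: 23.6
tcp_pos: [0.4395, 0.0987, 0.3277]
ee_rot: [0.922, 0.387, 0.001, 0.0]
force: [0.6, 0.0, -0.1]
opening: 0.0854
```

Run:
```python
from h import *
st()
im=grab_frame("scene")[:,:,::-1];im2=grab_frame("top")[:,:,::-1]
a=cv2.resize(im[310:370,360:420+20],(400,300),interpolation=cv2.INTER_CUBIC);b=cv2.resize(im2[205:265,170:250],(400,300),interpolation=cv2.INTER_CUBIC)
c=cv2.resize(im[60:420,0:480],(400,300));d=cv2.resize(im2[0:480],(400,300))
cv2.imwrite("pics/f1.png",np.vstack([np.hstack([a,b]),np.hstack([c,d])]))
```

```text
t 23.6 tcp [0.4395 0.0987 0.3277] F [ 0.64  0.   -0.09] M [-0.02 -0.01 -0.  ] open 0.0854 q [ 0.165 -0.388  1.742 -0.     1.786 -0.631]
```

View pics/f1.png

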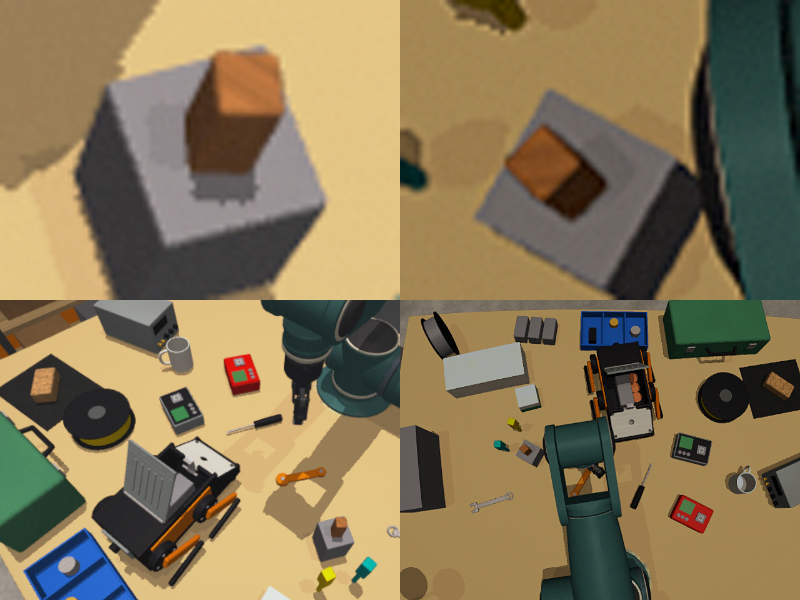

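The dowel sits as at the start in both views, the hatch stays open, the bystanders haven't moved, and the arm is clear. I hand in the job.

```bash
python3 -c "
from h import *
ticket.finish_job(); st()"
```

```text
the job is handed in; nothing more can be done
the job is handed in; nothing more can be done
```

The job is done and handed in at about 23.6 s of the 70 s allowed.

- **Power key:** I pressed it with the shut fingers at about 8 N and held it for more than a second. The pod shows no visible sign of shutdown, so the force reading is the only evidence.
- **Battery hatch:** I pushed the dowel into the tail-plate hole to about 33 mm below the outer face, reaching 7.8 N along the axis. Both camera views show the hatch standing open, and it was still open in the last pictures.
- **Dowel:** It is back in its stand. It made contact (5.9 N) at the same height as where I picked it up, 0.1276 m at the tool, and the last pictures look the same as the start.
- **Bystanders:** The spare leg and screwdriver appear unmoved in the last pictures. I never went near the look-alikes. I didn't check the carton separately.

The arm was clear of everything, with the force near zero. The two cameras disagreed by 2 to 5 mm sideways, so I used their average. I also checked the alignment before inserting the dowel each time.

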